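# Index the sample dish to the third stop and hold it

### The arm

A 6-joint arm with a two-finger parallel gripper is mounted at the origin on a cart in front of the work surface, level with it; the furniture and walls round the work are solid. World frame = base frame: x ahead of the robot, y to its left, z up, the work surface at z = 0. Lengths are in m, angles in rad, forces in N, time in s.
With the tool pointing down it reaches from about 0.25 to 0.725 m from the base axis. Payload 4 kg.
Tool frame: the origin (TCP) lies midway between the tips of the shut fingers; the grasp point (between the pads) lies 19 mm behind it (hold_point_z is the distance from the TCP to the grasp point, in m); z points along the fingers, y is the line along which they close (so a half turn about z gives the same grasp; the last joint's range is limited). The gripper opens to 85 mm and grips with 20 to 120 N. Pads are 22 mm wide; open, the fingers measure 114 mm over their backs; the gripper's body (76 mm by 85 mm) begins 54 mm behind the grasp point. The pads swing forward as they close: fully open they stand 13 mm farther back than shut.
Start: joints at [-1.304, 0.241, 0.005, 1.335, 0, 1.571], TCP at [0.132, -0.482, 0.201] pointing down, gripper open.
Joint ranges: [-2.72, 2.72], [-1.05, 1.87], [-1.09, 1.28], [-1.99, 2.15], [-1.42, 1.44], [-3.14, 3.14]. Speed limits (rad/s): [2.79, 2.79, 3.14, 3.14, 3.14, 3.14].

### API

Orientations are given as [roll, pitch, yaw] about the fixed x, y, z axes, in that order (R = Rz(yaw) Ry(pitch) Rx(roll)).
In Python, from bench import * gives the robot as it stands. The module is installed in compiled form; this text tells all that it offers.
- The arm moves only by the shell command python3 -m inch 'ROWS' [OPENING] [FORCE]. ROWS is JSON, a list of rows, each a list of 4 numbers: the shift along the world's x, y, z in cm, then the turn about the world's z in rad. In form: [[dx, dy, dz, yaw], ...]. A call has exactly 8 rows; each row shifts and turns the commanded pose from where the row before left it; what a row does not reach is not made up. A row lasts 1/10 s, in which the tool goes at most 50 mm and 8.59 degrees, less where a joint would pass 70% of its speed; a pose out of reach is approached as far as the arm can. A call is refused whole if a number of a shift passes 5 or a number of a turn 0.15, either way. A call with a gripper value outside its range is refused whole. OPENING is the opening, from -1 (shut) to 1 (fully open), set as the call begins (- or left out, the last holds). The fingers move at their own pace and stop on an object; FORCE is the grip in N (left out, the last holds). Time passes only in rows, so rows that do not move let the fingers close, or fill a call up. It gives the time, the measured TCP pose, the force, the opening and the grip force at its end, in the units of the state.
- observe(): the state, without advancing time (a new reading comes with each control period).
- get_image(name): name is "scene" or "side" or "wrist"; returns the picture (384x512x3 uint8, red, green, blue); there is no depth.
- calibration(name): a dict with "mtx" (3x3 intrinsics, pixels), "rvec" (rotation vector, rad) and "tvec" (3), from world to camera coordinates, as OpenCV has them. Camera axes: x right, y down, z forward; pixel columns grow to the right and rows downward; lengths in m; the calibration is good to about 2 mm. A picture is of the moment at which its call begins: read the wrist's pose just before it. calibration takes no time and is no camera call; for the wrist camera it gives the pose at the moment of the call.
- job_done(): hands the job in; it is judged then, once.
The state is a dict: "time_s": time; "joint_positions": joint angles; "dq": joint speeds; "joint_torque": joint torques, N m; "tool_pos": TCP position; "tool_rot": TCP orientation; "wrist_force": force on the tool from outside, world axes, zero at the start; "moment": the same for the moment, N m; "grip_width": opening from 0.0 (shut) to 1.0 (fully open); "gripper_force": force on a finger pad.
Only numpy, scipy, OpenCV 4.12 (cv2) and the standard library are available. Lean on these libraries where they do the work, as an engineer would, in place of code of your own. Each camera call takes 0.05 s, during which the arm holds its last target. There are 200 camera calls.

### The job

Set the small glass dish with the red pieces flat inside the lip of the indexer's turntable, without dropping it, and let go of it. Then grip the black dial beside it and turn it clockwise (seen from above) one click at a time, pausing about a second at each stop, to the third stop (the orange mark), never on towards the fourth. Finish there with the dial still held in the fingers: do not let go; leave the other dish, the bottle and the beaker where they stand.

Things in the scene. Friction and masses are not known exactly. Their poses are not given: they have to be found in the camera images.
- dish_red_center (a point): centre, half-way up (7.5 mm above its underside), of the loose round clear dish that holds red-orange pieces; 55 mm outer diameter, wall 15 mm high, 22 g, stands on the worktop; any yaw will do; z axis up. Grip it across its diameter
- dish_brown_center (a point): centre, 7.5 mm above its underside, of the other loose clear dish, 55 mm in diameter and 15 mm high (its pieces reach 17 mm), with dark brown pieces: leave it alone. The two dishes may have changed places
- indexer: the fixed dish indexer: white housing 92 mm (its x) by 188 mm (its y), top 40 mm above the worktop; origin at the centre of its underside. The turntable's upright axis is at its y = -53 mm, the dial's at its y = +53 mm
- seat (a point): centre of the turntable's flat seat, 46 mm above the worktop: a round aluminium table of 75 mm diameter with a bevelled lip, inner radius 29.5 mm at its foot widening to 32 mm, that stands 3 mm above the seat; a seated dish has 2 mm of play all round and its centre 7.5 mm above this point. Keep the fingertips more than 3 mm above the dish's underside as it goes in. A belt inside turns the table with the dial, one to one; the point turns with it
- dial_grip (a point): on the dial's upright axis, 70 mm above the worktop, at the height to grip: the dial's upright black bar is 40 mm long (this point's x), 14 mm thick (this point's y) and spans 50 to 82 mm above the worktop. It stands on a round black skirt 46 mm wide whose top is 50 mm above the worktop. Bar along the housing's x at the start; a white line on the bar points to -x of this point, at the marks on the housing
- dial (a joint): angle of the dial in rad, growing clockwise seen from above; 0 = home stop, where it starts against an end stop. It clicks into a stop every 24 degrees (0.419 rad): first 0.419, second 0.838, third 1.257 (orange mark on the housing), and more beyond, up to 2.513. Between stops it resists with up to about 0.1 N m (most a quarter of the way on), and from half-way it pulls itself into the next stop
- dropper_bottle: loose dropper bottle with a black top, 33 mm wide, 95 mm high, origin at the centre of its underside: leave it alone
- beaker: loose small glass beaker with a pipette in it, 48 mm wide, 105 mm high, origin at the centre of its underside: leave it alone
Not all that is in view belongs to the job. What is shaped like the part that bears dish_red_center but blue or purple is not meant.

How it is judged:
By the outcome, as a careful person would: the job done as asked, in the order asked, and still so for the second after the job is handed in, while the arm keeps its last pose, push and grip.
It also fails if it takes over 64 s, if anything falls off the work surface, if the arm or the gripper's body presses on something with over 40 N, if the wrist force passes 120 N, or if a joint passes its speed limit or range.

## Working session

There is one attempt and no reset: what is moved stays moved. The work goes in short steps, Python scripts to look and compute and a shell command to move; the robot and the scene stay as the last step left them, time stands still between calls to the robot, and variables do not carry over. Pictures are saved under pics/ and viewed, at most 10 in all, crops included, and the job is handed in when it is done.

```bash
mkdir -p pics; cat > h.py <<'E'
from bench import *
import numpy as np, cv2
def save(n,f):
    im=get_image(n); cv2.imwrite('pics/'+f,im[:,:,::-1]); return im
def ray(n,uv,z,cal=None):
    c=cal or calibration(n); K=np.array(c['mtx'],float); R=cv2.Rodrigues(np.array(c['rvec'],float))[0]; t=np.array(c['tvec'],float).ravel()
    p=cv2.undistortPoints(np.array(uv,float).reshape(-1,1,2),K,None).reshape(-1,2)
    C=-R.T@t; d=np.c_[p,np.ones(len(p))]@R
    return C+d*((z-C[2])/d[:,2])[:,None]
def proj(n,P,cal=None):
    c=cal or calibration(n)
    return cv2.projectPoints(np.array(P,float).reshape(-1,3),np.array(c['rvec'],float),np.array(c['tvec'],float),np.array(c['mtx'],float),None)[0].reshape(-1,2)
E
python3 - <<'E'
from h import *
a=save('scene','a.png');b=save('side','b.png');w=save('wrist','w.png')
cv2.imwrite('pics/ab.png',cv2.resize(np.hstack([a,b])[:,:,::-1],(800,300)))
s=observe();print(s['tool_pos'],s['tool_rot'],s['time_s'],s['grip_width'])
for n in('scene','side'):
  c=calibration(n);R=cv2.Rodrigues(np.array(c['rvec']))[0];print(n,-R.T@np.array(c['tvec']).ravel(),R[2])
E
```

```text
[ 0.1316881  -0.48180369  0.20040849] [-3.13996339e+00 -6.36249147e-06  2.66783218e-01] 0.15 1.0012847644956244
scene [ 0.23161362 -0.39124479  0.8704182 ] [ 0.35875543  0.42060902 -0.83329622]
side [0.04989521 0.81881103 0.4144357 ] [ 0.50150642 -0.80311931 -0.32169967]
```

View pics/a.png

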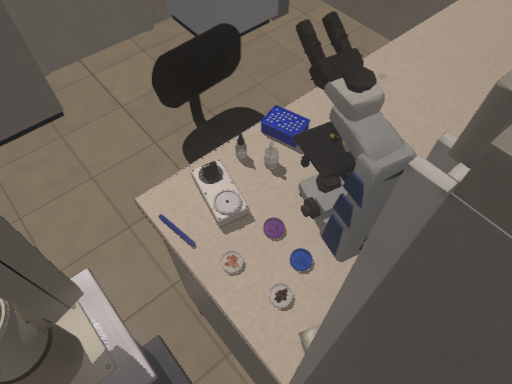

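View pics/b.png

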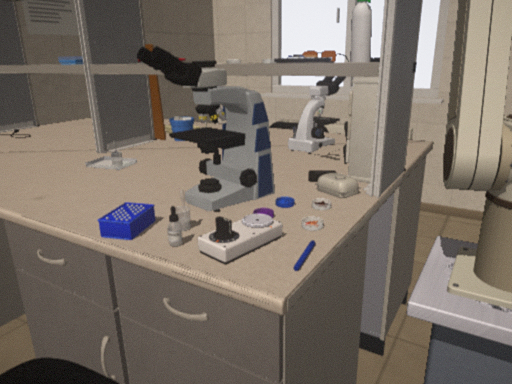

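Scene view: an open dish with orange pieces is at (232,262), one with dark pieces at (281,296), and lidded purple and blue ones at (274,228) and (301,260). The turntable is at (228,202), the dial at (210,172), the bottle at (241,148) and the beaker at (271,157). The candidate is the orange one at (232,262), since it is clear and holds red-orange pieces. I'll confirm it in a crop.

```bash
python3 - <<'E'
from h import *
a=cv2.imread('pics/a.png')
cv2.imwrite('pics/ac.png',cv2.resize(a[125:315,150:320],None,fx=3.1,fy=3.1,interpolation=cv2.INTER_CUBIC))
for nm,uv,z in [('red',(232,262),.0075),('brown',(281,296),.0075),('purple',(274,228),.0075),('table',(228,202),.046),('dial',(210,172),.05),('bottle',(241,156),0),('beaker',(271,162),0)]:
  p=ray('scene',uv,z)[0];print(nm,p.round(3),np.hypot(*p[:2]).round(3),proj('side',p).round(0))
E
```

```text
red [ 0.431 -0.067  0.007] 0.436 [[313. 222.]]
brown [ 0.465 -0.209  0.007] 0.51 [[322. 203.]]
purple [ 0.573 -0.063  0.007] 0.577 [[264. 213.]]
table [0.517 0.057 0.046] 0.521 [[258. 218.]]
dial [0.538 0.163 0.05 ] 0.562 [[225. 231.]]
bottle [0.663 0.186 0.   ] 0.689 [[177. 243.]]
beaker [ 0.717  0.111 -0.   ] 0.725 [[181. 228.]]
```

View pics/ac.png

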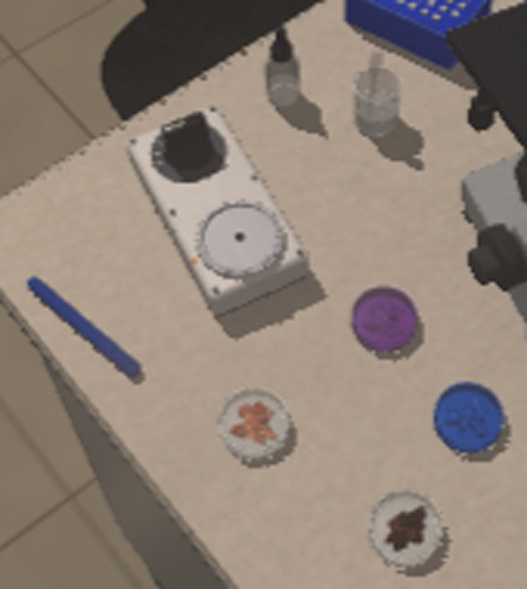

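The crop confirms it: the clear dish with red-orange pieces is at scene pixel (232,262), the brown one is lower right, and the purple and blue ones are decoys. Moving above the red dish now.

```bash
python3 -m inch '[[2.7,3.7,0,0.1],[2.7,3.7,0,0.1],[2.7,3.7,0,0.1],[2.7,3.7,0,0.1],[2.7,3.7,0,0.1],[2.7,3.7,0,0.1],[2.7,3.7,0,0],[2.7,3.7,0,0]]' 1 25
python3 -m inch '[[2.7,3.7,-1,0],[2.7,3.7,-1,0],[1.8,2.8,-1,0],[0,0,0,0],[0,0,0,0],[0,0,0,0],[0,0,0,0],[0,0,0,0]]'
python3 - <<'E'
from h import *
w=save('wrist','w1.png');s=observe();print(s['tool_pos'],s['tool_rot'],s['joint_positions'],s['time_s'])
c=calibration('wrist');print(proj('wrist',[.431,-.067,.015],c),proj('wrist',[.517,.057,.046],c))
R=cv2.Rodrigues(np.array(c['rvec']))[0];print(-R.T@np.array(c['tvec']).ravel(),R[2])
E
```

```text
time_s: 0.95
tool_pos: [0.3484, -0.1846, 0.2011]
tool_rot: [3.141, 0.0, 0.867]
wrist_force: [0.8, -0.6, 0.0]
grip_width: 0.995
gripper_force: 0.0
time_s: 1.75
tool_pos: [0.4196, -0.0853, 0.1715]
tool_rot: [3.141, -0.0, 0.865]
wrist_force: [-0.2, 0.3, 0.3]
grip_width: 1.003
gripper_force: 0.0
[ 0.41963122 -0.08522476  0.17146737] [ 3.14090457e+00 -2.94104735e-04  8.64803727e-01] [-2.00309950e-01  1.15006432e-01 -2.28195010e-01  1.22685045e+00
 -7.60161500e-05  2.07647905e+00] 1.8
[[253.05021444 150.07764792]] [[233.65870593 -28.65364353]]
[ 0.46390685 -0.03341505  0.34551729] [-0.17385391 -0.2045203  -0.96329968]
```

View pics/w1.png

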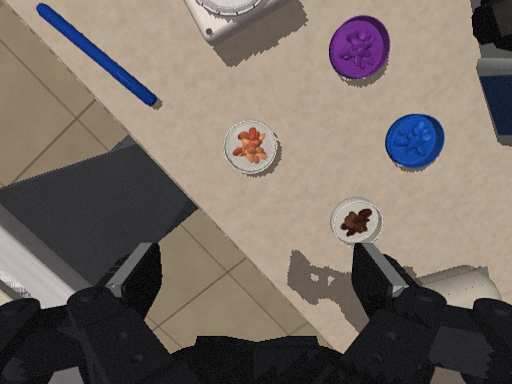

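The wrist view shows the red dish at about (251,147), the indexer corner at the top and the brown dish at (357,221). I'll measure the red dish precisely.

```bash
python3 - <<'E'
from h import *
w=cv2.imread('pics/w1.png');g=cv2.cvtColor(w,6)
roi=cv2.resize(g[97:197,200:300],None,fx=4,fy=4,interpolation=2)
c=cv2.HoughCircles(cv2.medianBlur(roi,9),3,2,60,param1=100,param2=40,minRadius=85,maxRadius=130)
print(c)
h=cv2.cvtColor(w,40)
m=((h[...,1]<45)&(h[...,2]>150)).astype('uint8');m[:97]=0;m[197:]=0;m[:,:200]=0;m[:,300:]=0
k=max(cv2.findContours(m,0,2)[0],key=cv2.contourArea);print(cv2.minEnclosingCircle(k),cv2.fitEllipse(k))
for cc in [c[0,0,:2]/4+[200,97], np.array(cv2.fitEllipse(k)[0])]:
  for z in(.0075,.015):print(cc,z,ray('wrist',cc,z))
# scale
print(np.linalg.norm(proj('wrist',[.431,-.067,.015])-proj('wrist',[.431,-.012,.015])))
E
```

```text
[[[203.  195.  106.6]]]
((249.22579956054688, 146.0), 27.270305633544922) ((249.34011840820312, 146.0543212890625), (53.092857360839844, 53.4610595703125), 172.69456481933594)
[250.75 145.75] 0.0075 [[ 0.43138321 -0.06272648  0.0075    ]]
[250.75 145.75] 0.015 [[ 0.43210485 -0.06207612  0.015     ]]
[249.34011841 146.05432129] 0.0075 [[ 0.43004495 -0.06200464  0.0075    ]]
[249.34011841 146.05432129] 0.015 [[ 0.43079629 -0.06137029  0.015     ]]
55.12238610172634
```

```bash
python3 -m inch '[[1.1,2.3,-2,0],[0,0,-3,0],[0,0,-3,0],[0,0,-3,0],[0,0,-2,0],[0,0,-1,0],[0,0,-1,0],[0,0,0,0]]' 1 25
python3 -m inch '[[0,0,-0.7,0],[0,0,-0.7,0],[0,0,-0.5,0],[0,0,0,0],[0,0,0,0],[0,0,0,0],[0,0,0,0],[0,0,0,0]]'
python3 -c "
from h import *
save('wrist','w2.png')"
```

```text
time_s: 2.6
tool_pos: [0.4304, -0.0615, 0.0206]
tool_rot: [-3.141, 0.001, 0.866]
wrist_force: [-0.1, 0.7, -0.2]
grip_width: 0.998
gripper_force: 0.0
time_s: 3.4
tool_pos: [0.431, -0.0613, 0.0023]
tool_rot: [3.141, -0.0, 0.867]
wrist_force: [1.0, 0.4, 0.6]
grip_width: 0.999
gripper_force: 0.0
```

View pics/w2.png

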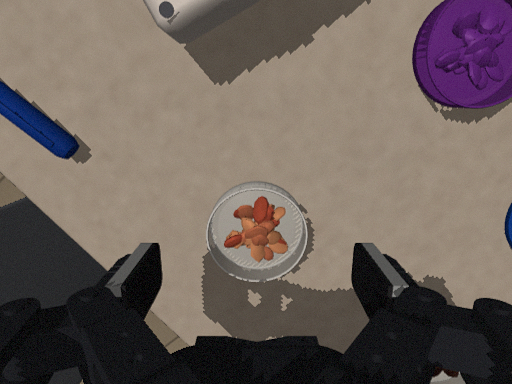

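The dish is at (257,231), midway between the finger tips at (150,255) and (365,255). I'll check its offset along the pads.

```bash
python3 - <<'E'
from h import *
s=observe();p=s['tool_pos'];print(p, proj('wrist',[p[0],p[1],.0]),proj('wrist',[p[0],p[1],.015]))
# rim top ellipse approx rows 182..276, cols 208..305
print(ray('wrist',[(256.5,230)],.0075))
a=np.linspace(0,6.28,13);d=ray('wrist',[(256.5,230)],.0075)[0]
print(proj('wrist',np.c_[d[0]+.0275*np.cos(a),d[1]+.0275*np.sin(a),0*a+.015]).round(0).tolist())
E
```

```text
[ 0.43095936 -0.06131086  0.00226114] [[256.05120453 223.41429135]] [[256.03243517 233.43738414]]
[[ 0.4304597 -0.0622982  0.0075   ]]
[[296.0, 204.0], [274.0, 189.0], [247.0, 187.0], [223.0, 198.0], [208.0, 219.0], [207.0, 244.0], [219.0, 265.0], [240.0, 278.0], [265.0, 280.0], [288.0, 270.0], [303.0, 251.0], [307.0, 227.0], [296.0, 204.0]]
```

```bash
python3 -m inch '[[0,0,0,0],[0,0,0,0],[0,0,0,0],[0,0,0,0],[0,0,0,0],[0,0,0,0],[0,0,0,0],[0,0,0,0]]' -1 25
python3 -m inch '[[0,0,1,0],[0,0,1,0],[0,0,2,0],[0,0,2,0],[0,0,2,0],[0,0,2,0],[0,0,1,0],[0,0,0,0]]'
python3 - <<'E'
from h import *
w=save('wrist','w3.png');s=observe();print(s['tool_pos'],s['tool_rot'],s['time_s'])
c=calibration('wrist');print(proj('wrist',[[.517,.057,.046],[.538,.163,.05]],c))
E
```

```text
time_s: 4.25
tool_pos: [0.4308, -0.0613, 0.0021]
tool_rot: [-3.142, 0.0, 0.867]
wrist_force: [-0.1, -0.0, 1.0]
grip_width: 0.001
gripper_force: 0.0
time_s: 5.05
tool_pos: [0.4324, -0.0615, 0.1141]
tool_rot: [3.138, -0.002, 0.867]
wrist_force: [-0.2, 0.1, -0.0]
grip_width: -0.002
gripper_force: 0.0
[ 0.43141173 -0.06141567  0.11284058] [ 3.13985013e+00 -1.05990869e-03  8.66758443e-01] 5.1
[[ 238.57480136  -18.83379348]
 [ 143.16367825 -210.593246  ]]
```

View pics/w3.png

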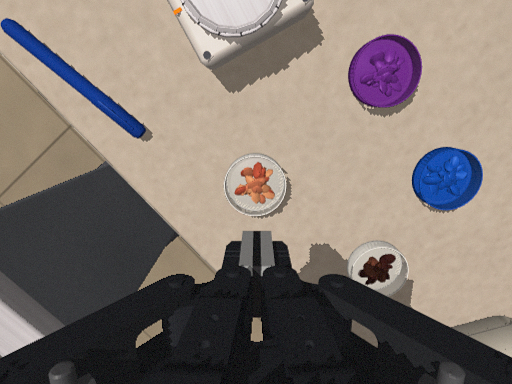

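The grasp missed: the fingers shut empty, with tips at (257,235), and the dish is still standing at (256,184). I'll compare the fingertip's projected position with the picture.

```bash
python3 - <<'E'
from h import *
s=observe();p=np.array(s['tool_pos']);
print(p,s['tool_rot'],'tcp px',proj('wrist',[p,p+[0,0,.019]]))
print('dish now',ray('wrist',[(255.5,184)],.0075), ray('wrist',[(257,233)],p[2]))
c=calibration('wrist');R=cv2.Rodrigues(np.array(c['rvec']))[0];print(-R.T@np.array(c['tvec']).ravel()-p,R[2],c['mtx'])
im=get_image('scene')[:,:,::-1];im2=get_image('side')[:,:,::-1]
cv2.imwrite('pics/s2.png',np.hstack([cv2.resize(im[170:320,170:320],(400,400)),cv2.resize(im2[150:270,260:380],(400,400))]))
print(proj('scene',p),proj('side',p))
E
```

```text
[ 0.43141173 -0.06141567  0.11284058] [ 3.13985013e+00 -1.05990869e-03  8.66758443e-01] tcp px [[256.10912359 224.86067869]
 [256.14151468 238.14227278]]
dish now [[ 0.42981652 -0.06259122  0.0075    ]] [[ 0.42851453 -0.06562689  0.11284058]]
[0.04396113 0.05193517 0.17409405] [-0.17216818 -0.20494634 -0.96351187] [[320.2716758    0.         256.34996421]
 [  0.         320.2716758  192.20227987]
 [  0.           0.           1.        ]]
[[228.28389258 240.82133341]] [[312.43750753 183.63597611]]
```

View pics/s2.png

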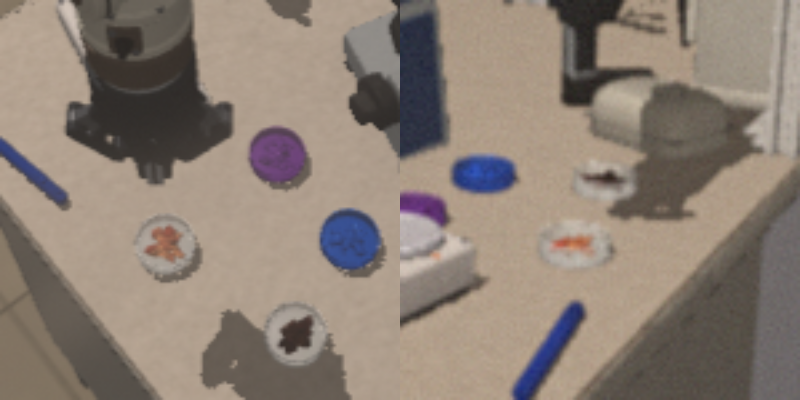

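The gripper tip appears at scene (229,234.5), side (312.5,180) and wrist (257,232), consistently a bit above where the TCP projects. The dish hasn't moved. I'll triangulate the real tip height.

```bash
python3 - <<'E'
from h import *
p=np.array(observe()['tool_pos'])
for k in (0,5,10,15):
  q=p+[0,0,k/1000]; print(k,[proj(n,q).round(1).tolist() for n in('scene','side','wrist')])
E
```

```text
0 [[[227.8, 241.4]], [[312.9, 184.3]], [[256.1, 224.8]]]
5 [[[227.7, 240.4]], [[312.9, 182.3]], [[256.1, 228.1]]]
10 [[[227.6, 239.3]], [[313.0, 180.4]], [[256.1, 231.5]]]
15 [[[227.4, 238.3]], [[313.0, 178.4]], [[256.1, 235.1]]]
```

All three views put the real shut tips about 10 mm above the nominal TCP, so the pads closed over the rim. I'll regrasp about 9 mm lower, shifting slightly onto the dish.

```bash
python3 -m inch '[[-0.1,-0.1,0,0],[0,0,0,0],[0,0,0,0],[0,0,-2,0],[0,0,-3,0],[0,0,-3,0],[0,0,-2,0],[0,0,-0.5,0]]' 1 25
python3 -m inch '[[0,0,-0.5,0],[0,0,-0.3,0],[0,0,-0.3,0],[0,0,-0.3,0],[0,0,0,0],[0,0,0,0],[0,0,0,0],[0,0,0,0]]'
```

```text
time_s: 6.0
tool_pos: [0.4274, -0.062, 0.0048]
tool_rot: [-3.137, 0.003, 0.867]
wrist_force: [-0.7, -0.5, 0.2]
grip_width: 0.996
gripper_force: 0.0
time_s: 6.8
tool_pos: [0.43, -0.0623, -0.0067]
tool_rot: [3.141, -0.0, 0.867]
wrist_force: [-0.4, -0.6, -0.5]
grip_width: 0.998
gripper_force: 0.0
```

```bash
python3 -m inch '[[0,0,0,0],[0,0,0,0],[0,0,0,0],[0,0,0,0],[0,0,0,0],[0,0,0,0],[0,0,0,0],[0,0,0,0]]' -1 30
python3 -c "
from h import *
save('wrist','w4.png')
s=observe();p=np.array(s['tool_pos']);print(s['grip_width']*85,s['gripper_force'],proj('wrist',[p+[0,0,.01],p+[0,0,.0145]]))"
```

```text
time_s: 7.6
tool_pos: [0.4299, -0.0623, -0.0069]
tool_rot: [3.142, -0.0, 0.867]
wrist_force: [0.2, 0.2, 0.1]
grip_width: -0.001
gripper_force: 0.0
-0.19118307578143934 0.0 [[256.06323288 231.48593075]
 [256.05504623 234.72760695]]
```

View pics/w4.png

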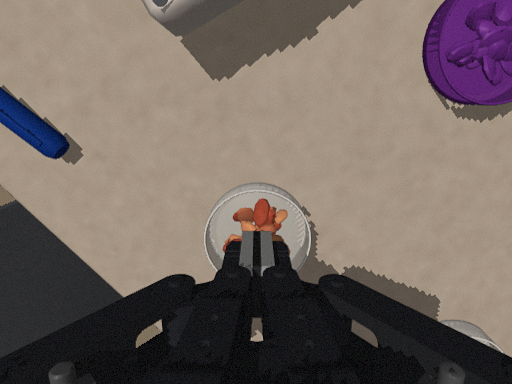

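The fingers again closed on nothing, and the dish is undisturbed at (258,235), so the tips are still above the rim. In the side crop I had mistaken a static black object at (320,176) for the tip. I'll use image differencing to find the true lowest point of the gripper.

```bash
python3 - <<'E'
from h import *
p=np.array(observe()['tool_pos'])
out=[]
for n,f in(('side','b.png'),('scene','a.png')):
  old=cv2.imread('pics/'+f);new=get_image(n)[:,:,::-1].copy()
  q=proj(n,[p+[0,0,k/1000] for k in(0,10,20,30)]);print(n,q.round(1).tolist())
  u,v=q[0].astype(int)
  cr=new[v-55:v+25,u-40:u+40]
  out.append(cv2.resize(cr,(400,400),interpolation=cv2.INTER_NEAREST))
  g=cv2.cvtColor(cr,6)
  d=(g<70)&(np.abs(g.astype(int)-cv2.cvtColor(old[v-55:v+25,u-40:u+40],6))>25)
  print(u-40,v-55)
  for r in range(25,70,1):
    c=np.where(d[r])[0]
    if len(c):print(r+v-55,c.min()+u-40,c.max()+u-40,len(c),end=' | ')
  print()
cv2.imwrite('pics/s3.png',np.hstack(out))
E
```

```text
side [[311.9, 228.4], [312.0, 224.8], [312.1, 221.2], [312.2, 217.5]]
271 173
198 307 325 19 | 199 307 324 18 | 200 307 324 18 | 201 307 324 18 | 202 308 321 14 | 203 309 318 10 | 204 309 322 13 | 205 312 317 6 | 206 312 317 6 | 207 312 317 6 | 208 312 316 5 | 209 312 317 6 | 210 312 317 6 | 211 312 317 6 | 212 312 317 6 | 213 312 317 6 | 214 312 317 6 | 215 312 317 6 | 216 312 317 6 | 224 332 332 1 | 
scene [[230.8, 263.1], [230.6, 261.5], [230.4, 259.8], [230.2, 258.1]]
190 208
233 211 244 34 | 234 211 245 34 | 235 211 246 32 | 236 210 246 24 | 237 211 245 29 | 238 205 246 38 | 239 210 255 38 | 240 210 247 38 | 241 210 247 38 | 242 208 247 40 | 243 208 246 39 | 244 205 255 44 | 245 204 255 47 | 246 202 255 49 | 247 202 255 44 | 248 204 254 43 | 249 206 252 42 | 250 208 250 37 | 251 210 248 35 | 252 212 246 33 | 253 214 245 22 | 254 216 243 15 | 255 233 235 3 | 256 226 235 3 | 257 234 235 2 | 258 234 235 2 | 259 234 235 2 |
```

View pics/s3.png

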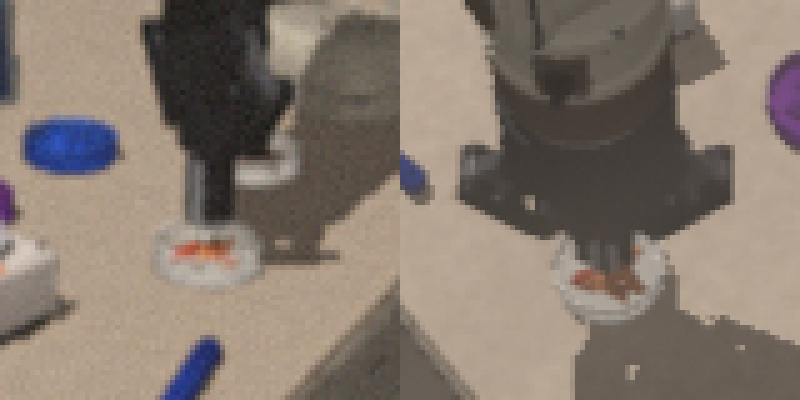

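In the side view the fingers end at about (312.5,217), at the dish's far rim. In the scene view they end at about (232,261), over the upper part of the dish. Triangulating the tip from all three views.

```bash
python3 - <<'E'
from h import *
from scipy.optimize import least_squares
p=np.array(observe()['tool_pos'])
o={'side':(312.5,217),'scene':(232,261),'wrist':(257,231.5)}
for names in (['side','scene'],['side','wrist'],['scene','wrist'],list(o)):
  r=least_squares(lambda q:np.concatenate([(proj(n,q)[0]-o[n]) for n in names]),p)
  print(names,r.x.round(4),(r.x-p).round(4),np.abs(r.fun).max().round(2))
for n in o: print(n, proj(n,[.430,-.0625,.0075]), 'far rim side', proj(n,[.430+.0146,-.0625-.0233,.015]))
E
```

```text
['side', 'scene'] [ 0.4305 -0.0698  0.021 ] [ 0.0007 -0.0075  0.0279] 0.61
['side', 'wrist'] [ 0.435  -0.0568  0.0219] [0.0051 0.0055 0.0288] 3.1
['scene', 'wrist'] [ 0.4306 -0.0623  0.0043] [ 0.0008 -0.      0.0112] 1.15
['side', 'scene', 'wrist'] [ 0.433  -0.0596  0.0146] [0.0032 0.0027 0.0215] 3.75
side [[311.98247986 223.14909188]] far rim side [[310.5584618  216.33337341]]
scene [[230.62270909 260.74021581]] far rim side [[241.05292021 262.67962317]]
wrist [[256.55797132 234.70304095]] far rim side [[306.8085304  255.15630277]]
```

Pad width matters here: the visible front edge of the tip is 11 mm ahead of the axis. Repeating with that offset included:

```bash
python3 - <<'E'
from h import *
p=np.array(observe()['tool_pos']);f=np.array([.646,.763,0])
for k in(0,10,15,20,25,30,35):
  print(k,[[proj(n,p+[0,0,k/1000]+s*.011*f).round(1).tolist()[0] for s in(1,-1)] for n in('side','scene','wrist')])
E
```

```text
0 [[[307.9, 229.0], [315.8, 227.8]], [[231.0, 259.0], [230.7, 267.2]], [[256.1, 206.8], [256.2, 242.2]]]
10 [[[308.0, 225.4], [315.9, 224.2]], [[230.8, 257.4], [230.5, 265.6]], [[256.1, 212.6], [256.2, 249.7]]]
15 [[[308.1, 223.6], [315.9, 222.4]], [[230.7, 256.5], [230.3, 264.8]], [[256.1, 215.7], [256.1, 253.8]]]
20 [[[308.1, 221.7], [316.0, 220.6]], [[230.6, 255.7], [230.2, 264.0]], [[256.0, 219.0], [256.1, 258.1]]]
25 [[[308.2, 219.9], [316.1, 218.7]], [[230.5, 254.8], [230.1, 263.1]], [[256.0, 222.5], [256.1, 262.6]]]
30 [[[308.2, 218.1], [316.1, 216.9]], [[230.4, 254.0], [230.0, 262.3]], [[256.0, 226.3], [256.1, 267.4]]]
35 [[[308.3, 216.2], [316.2, 215.1]], [[230.2, 253.1], [229.9, 261.5]], [[256.0, 230.3], [256.1, 272.5]]]
```

All three views agree: the real shut tips are about 34 mm above the reported TCP, so they are now near z = 26 mm. I'll open and go 24 mm lower, to about -0.031, which puts the gripping tips near 7 mm.

```bash
python3 -m inch '[[0,0,0,0],[0,0,0,0],[0,0,0,0],[0,0,0,0],[0,0,0,0],[0,0,-0.4,0],[0,0,-0.4,0],[0,0,-0.2,0]]' 1 30
python3 -m inch '[[0,0,-0.3,0],[0,0,-0.3,0],[0,0,-0.3,0],[0,0,-0.3,0],[0,0,-0.2,0],[0,0,0,0],[0,0,0,0],[0,0,0,0]]'
python3 -m inch '[[0,0,0,0],[0,0,0,0],[0,0,0,0],[0,0,0,0],[0,0,0,0],[0,0,0,0],[0,0,0,0],[0,0,0,0]]' -1 30
```

```text
time_s: 8.55
tool_pos: [0.4294, -0.0623, -0.0175]
tool_rot: [-3.141, 0.0, 0.867]
wrist_force: [0.9, -0.3, 0.0]
grip_width: 0.997
gripper_force: 0.0
time_s: 9.35
tool_pos: [0.43, -0.0623, -0.0308]
tool_rot: [3.141, -0.0, 0.867]
wrist_force: [-0.2, -0.0, 0.8]
grip_width: 1.001
gripper_force: 0.0
time_s: 10.15
tool_pos: [0.4299, -0.0623, -0.0305]
tool_rot: [3.141, -0.0, 0.867]
wrist_force: [-0.4, -0.2, 5.5]
grip_width: 0.626
gripper_force: 31.2
```

The dish is gripped (width 53 mm), but the 5.5 N upward could mean the tips touch the worktop. I'll regrip 3 mm higher to tell contact from friction.

```bash
python3 -m inch '[[0,0,0,0],[0,0,0,0],[0,0,0,0],[0,0,0,0],[0,0,0.3,0],[0,0,0,0],[0,0,0,0],[0,0,0,0]]' 1 30
python3 -m inch '[[0,0,0,0],[0,0,0,0],[0,0,0,0],[0,0,0,0],[0,0,0,0],[0,0,0,0],[0,0,0,0],[0,0,0,0]]' -1 30
```

```text
time_s: 10.95
tool_pos: [0.4298, -0.0623, -0.0279]
tool_rot: [3.142, -0.0, 0.867]
wrist_force: [-0.0, 0.2, 0.4]
grip_width: 1.001
gripper_force: 0.0
time_s: 11.75
tool_pos: [0.4298, -0.0623, -0.0275]
tool_rot: [3.141, -0.0, 0.867]
wrist_force: [-0.9, -0.4, 6.2]
grip_width: 0.622
gripper_force: 31.0
```

Same force with the tips 3 mm higher, so it is friction: the tips clear the table and the grip is good. Lifting and moving part-way to the turntable for a closer look.

```bash
python3 -m inch '[[0,0,0.5,0],[0,0,1,0],[0,0,1.5,0],[0,0,2,0],[0,0,2,0],[0,0,2,0],[0,0,2,0],[0,0,1,0]]'
python3 -m inch '[[0.5,0.5,0.5,0],[1,1,0.5,0],[1,1,0,0],[1,1,0,0],[0.5,1,0,0],[0,0.5,0,0],[0,0,0,0],[0,0,0,0]]'
python3 - <<'E'
from h import *
w=save('wrist','w5.png');s=observe();print(s['tool_pos'],s['grip_width'],s['gripper_force'],s['time_s'])
print(proj('wrist',[[.517,.057,.046],[.538,.163,.05]]))
g=cv2.cvtColor(w,7)
c=cv2.HoughCircles(cv2.medianBlur(g[:230],3),3,1.5,40,param1=120,param2=50,minRadius=20,maxRadius=90);print(c)
E
```

```text
time_s: 12.55
tool_pos: [0.4311, -0.0625, 0.0944]
tool_rot: [3.139, -0.002, 0.867]
wrist_force: [1.0, -0.7, -0.9]
grip_width: 0.618
gripper_force: 31.6
time_s: 13.35
tool_pos: [0.4692, -0.0122, 0.1017]
tool_rot: [-3.141, 0.001, 0.867]
wrist_force: [-0.4, 0.1, -0.6]
grip_width: 0.619
gripper_force: 31.6
[ 0.46932756 -0.01240842  0.10191592] 0.6200148850269454 31.59637212753296 13.4
[[243.47155579  78.97165119]
 [151.75284801 -91.64110974]]
[[[237.75  72.75  54.35]
  [387.75 146.25  36.2 ]]]
```

View pics/w5.png

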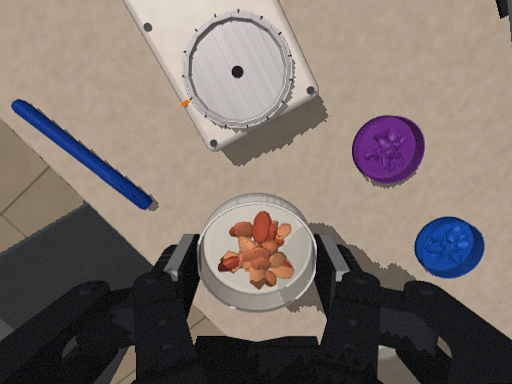

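The wrist view shows the red dish held level at about (258,250). The turntable's centre hole is at (237,72) and an orange mark at (184,103). Computing the seat centre, axis yaw and size checks numerically.

```bash
python3 - <<'E'
from h import *
w=cv2.imread('pics/w5.png');g=cv2.cvtColor(w,6);c=calibration('wrist');p=np.array(observe()['tool_pos'])
m=(g[60:85,225:250]<90).astype('uint8');M=cv2.moments(m,True);h=(225+M['m10']/M['m00'],60+M['m01']/M['m00']);print('hole',h,m.sum())
for z in(.046,):
  S=ray('wrist',[h],z,c)[0];print('seat',S,'dxy cm',(S-p)*100)
a=np.linspace(0,2*np.pi,41)
q=proj('wrist',np.c_[S[0]+.0375*np.cos(a),S[1]+.0375*np.sin(a),0*a+.046],c);print('pred table',q.min(0),q.max(0))
for r in(.0275,):
  for z in(.1295,.1445):
    q=proj('wrist',np.c_[p[0]+r*np.cos(a),p[1]+r*np.sin(a),0*a+z],c);print('pred dish',z,q.min(0).round(),q.max(0).round())
# screws / housing
m2=(g<110).astype('uint8')
n,l,st,ce=cv2.connectedComponentsWithStats(m2)
for i in range(n):
  if 15<st[i,4]<200 and ce[i][1]<170 and 110<ce[i][0]<330:print(ce[i].round(1),st[i,4],ray('wrist',[ce[i]],.04,c)[0][:2].round(4))
# seat from scene
print('scene', ray('scene',[(150+240/3.1,125+237/3.1)],.046))
print('row193 dish front? profile col257', g[185:205,257].tolist(), g[285:315,257].tolist())
print('row72 profile L',g[72,175:195].tolist(),'R',g[72,282:300].tolist())
E
```

```text
hole (236.96330275229357, 71.45871559633028) 109
seat [0.51679659 0.06345566 0.046     ] dxy cm [ 4.74690292  7.58640824 -5.59159174]
pred table [181.2498131    9.53273115] [292.5524727  127.86679767]
pred dish 0.1295 [201. 192.] [311. 294.]
pred dish 0.1445 [195. 201.] [317. 312.]
[147.4  26.9] 54 [0.4897 0.1239]
[237.   71.4] 112 [0.5169 0.0641]
[310.6  90.5] 54 [0.548  0.0211]
[213.3 143.3] 45 [0.471  0.0381]
scene [[0.51736048 0.05920496 0.046     ]]
row193 dish front? profile col257 [159, 165, 165, 162, 162, 162, 162, 153, 121, 136, 147, 159, 177, 175, 180, 174, 171, 191, 195, 178] [81, 75, 73, 115, 189, 194, 196, 189, 165, 136, 135, 149, 145, 150, 147, 151, 149, 146, 149, 148, 148, 152, 147, 151, 141, 109, 105, 124, 150, 159]
row72 profile L [209, 208, 209, 207, 211, 209, 209, 198, 193, 178, 189, 186, 186, 137, 86, 93, 127, 197, 195, 192] R [185, 166, 154, 158, 204, 151, 146, 149, 159, 194, 160, 110, 126, 212, 204, 204, 205, 201]
```

Predicted and seen sizes agree (table 181–293 px, dish centred in the fingers within 0.5 mm), and the housing yaw is about -0.216. Moving half-way for the second, closer measurement of the hole.

```bash
python3 -m inch '[[0.5,1,0,0],[1,1,0,0],[0.5,1,0,0],[0.4,0.8,0,0],[0,0,0,0],[0,0,0,0],[0,0,0,0],[0,0,0,0]]'
cat > seat.py <<'E'
from h import *
s=observe();p=np.array(s['tool_pos']);c=calibration('wrist');w=save('wrist','w6.png');g=cv2.cvtColor(w,7)
u,v=proj('wrist',[.5168,.0637,.046],c)[0].astype(int)
m=(g[v-14:v+14,u-14:u+14]<90).astype('uint8');M=cv2.moments(m,True);h=(u-14+M['m10']/M['m00'],v-14+M['m01']/M['m00'])
S=ray('wrist',[h],.046,c)[0];print(h,m.sum(),S,'go cm',(S-p)*100,'tool',p,s['tool_rot'],s['grip_width'],s['time_s'])
m2=(g<110).astype('uint8');n,l,st,ce=cv2.connectedComponentsWithStats(m2)
for i in range(n):
  if 15<st[i,4]<300 and ce[i][1]<250:print(ce[i].round(1),st[i,4],ray('wrist',[ce[i]],.04,c)[0][:2].round(4))
E
python3 seat.py
```

```text
time_s: 14.2
tool_pos: [0.4935, 0.0254, 0.1021]
tool_rot: [-3.141, 0.0, 0.866]
wrist_force: [-1.0, 0.3, 0.3]
grip_width: 0.621
gripper_force: 31.6
(np.float64(246.04255319148936), np.float64(138.19148936170214)) 94 [0.51653925 0.06354919 0.046     ] go cm [ 2.29966744  3.81602367 -5.60750177] tool [0.49354258 0.02538895 0.10207502] [-3.14143786e+00  2.88319855e-04  8.66321504e-01] 0.6212176357191508 14.2
[257.6  13.9] 23 [0.5752 0.12  ]
[269.4  38.2] 18 [0.5718 0.1036]
[259.5  39.4] 53 [0.5662 0.1073]
[274.8  49.3] 18 [0.5702 0.0958]
[283.1  66.5] 36 [0.5675 0.0837]
[290.9  82.7] 18 [0.565 0.072]
[297.8  97.2] 29 [0.5626 0.0612]
[161.4  96.9] 46 [0.4894 0.1238]
[246.1 138.4] 99 [0.516  0.0631]
[222.7 200.6] 31 [0.471  0.0388]
```

Both measurements agree: seat at (0.5165, 0.0635). Moving over it and lowering to just above the lip.

```bash
python3 -m inch '[[0.6,1,0,0],[0.6,1,0,0],[0.6,1,0,0],[0.5,0.8,0,0],[0,0,0,0],[0,0,-1,0],[0,0,-2,0],[0,0,-1,0]]'
python3 -m inch '[[0,0,-1,0],[0,0,-1,0],[0,0,-1,0],[0,0,-0.7,0],[0,0,0,0],[0,0,0,0],[0,0,0,0],[0,0,0,0]]'
```

```text
time_s: 15.05
tool_pos: [0.5152, 0.0633, 0.0601]
tool_rot: [-3.14, 0.002, 0.866]
wrist_force: [-0.8, -0.5, -0.5]
grip_width: 0.622
gripper_force: 31.6
time_s: 15.85
tool_pos: [0.5174, 0.0638, 0.0257]
tool_rot: [3.141, -0.001, 0.867]
wrist_force: [-0.3, 0.1, -0.3]
grip_width: 0.618
gripper_force: 31.6
```

```bash
python3 -m inch '[[-0.05,0,-0.2,0],[0,0,-0.2,0],[0,0,-0.1,0],[0,0,0,0],[0,0,0,0],[0,0,0,0],[0,0,0,0],[0,0,0,0]]'
```

```text
time_s: 16.65
tool_pos: [0.5164, 0.0637, 0.0202]
tool_rot: [3.142, -0.0, 0.867]
wrist_force: [1.0, -0.2, -0.1]
grip_width: 0.619
gripper_force: 31.6
```

```bash
python3 -m inch '[[0,0,-0.1,0],[0,0,-0.1,0],[0,0,0,0],[0,0,0,0],[0,0,0,0],[0,0,0,0],[0,0,0,0],[0,0,0,0]]'
```

```text
time_s: 17.45
tool_pos: [0.5164, 0.0637, 0.0184]
tool_rot: [3.141, -0.0, 0.867]
wrist_force: [-1.0, -1.2, 5.1]
grip_width: 0.622
gripper_force: 32.1
```

Contact occurs exactly at seat height, with no lip contact on the way. Releasing and rising.

```bash
python3 -m inch '[[0,0,0,0],[0,0,0,0],[0,0,0,0],[0,0,0,0],[0,0,0,0],[0,0,0,0],[0,0,0.3,0],[0,0,0.7,0]]' 1 30
python3 -m inch '[[0,0,2,0],[0,0,2,0],[0,0,2,0],[-1,-1,2,0],[-2,-2,0,0],[-2,-2,0,0],[-1,-1,0,0],[0,0,0,0]]'
python3 - <<'E'
from h import *
w=save('wrist','w7.png');s=observe();p=np.array(s['tool_pos']);c=calibration('wrist');print(p,s['grip_width'],s['time_s'])
a=np.linspace(0,2*np.pi,41);S=[.5165,.0636]
for r,z in((.0275,.046),(.0275,.061),(.0375,.046)):
  q=proj('wrist',np.c_[S[0]+r*np.cos(a),S[1]+r*np.sin(a),0*a+z],c);print('pred',r,z,q.min(0).round(1),q.max(0).round(1))
h=cv2.cvtColor(w,41);u,v=proj('wrist',[*S,.055],c)[0].astype(int);print(u,v)
sub=h[v-60:v+60,u-60:u+60]
m=((sub[...,0]<18)&(sub[...,1]>90)).astype('uint8');M=cv2.moments(m,True)
print('pieces',m.sum(),u-60+M['m10']/M['m00'],v-60+M['m01']/M['m00'])
g=cv2.cvtColor(w,7)
print('cols',g[v-3:v+3,u-75:u+75].mean(0).astype(int).tolist());print('rows',g[v-75:v+75,u-3:u+3].mean(1).astype(int).tolist(),v-75)
E
```

```text
time_s: 18.25
tool_pos: [0.5157, 0.0636, 0.0279]
tool_rot: [-3.141, 0.001, 0.867]
wrist_force: [0.7, -0.3, -0.1]
grip_width: 1.001
gripper_force: 0.0
time_s: 19.05
tool_pos: [0.4553, 0.0028, 0.1086]
tool_rot: [3.142, -0.0, 0.865]
wrist_force: [-0.0, 0.3, -0.3]
grip_width: 0.999
gripper_force: 0.0
[0.45657812 0.00348005 0.10866338] 0.998565096606773 19.1
pred 0.0275 0.046 [226.2  35.6] [304.9 118.8]
pred 0.0275 0.061 [224.1  30.8] [308.3 119.8]
pred 0.0375 0.046 [211.9  19.2] [319.3 132.8]
265 77
pieces 1856 267.0872844827586 74.05980603448276
cols [159, 159, 159, 147, 136, 136, 152, 165, 171, 175, 182, 188, 195, 200, 201, 202, 202, 202, 201, 202, 202, 204, 201, 171, 184, 183, 187, 178, 181, 171, 79, 81, 106, 177, 181, 164, 200, 104, 126, 153, 175, 169, 169, 170, 172, 174, 174, 175, 174, 173, 175, 174, 172, 172, 172, 153, 142, 139, 139, 135, 127, 133, 130, 130, 121, 127, 125, 115, 93, 97, 100, 102, 101, 100, 105, 110, 112, 116, 120, 114, 112, 105, 100, 97, 92, 85, 76, 104, 107, 103, 100, 103, 123, 137, 140, 151, 161, 169, 170, 169, 170, 169, 169, 170, 170, 169, 168, 169, 164, 169, 171
[... 221 characters left out ...]
03, 203, 202, 202, 202, 200, 201, 202, 202, 201, 201, 192, 184, 181, 184, 177, 179, 163, 94, 78, 77, 137, 199, 130, 108, 117, 117, 130, 153, 174, 173, 171, 171, 173, 177, 177, 177, 178, 177, 177, 165, 151, 143, 140, 124, 114, 103, 91, 90, 87, 88, 88, 86, 82, 80, 80, 90, 115, 143, 139, 135, 129, 114, 110, 108, 103, 107, 103, 101, 102, 106, 109, 113, 114, 112, 112, 108, 107, 111, 121, 131, 138, 141, 140, 139, 138, 135, 139, 139, 137, 135, 138, 150, 157, 164, 169, 167, 168, 167, 166, 167, 167, 164, 165, 171, 170, 172, 177, 171, 169, 186, 131, 95, 97, 98, 97, 89, 99, 129, 145, 142, 139, 153, 175, 155, 99, 110, 123, 144, 164, 172, 158, 146, 132, 117, 102, 91, 84, 84, 86, 84, 85, 86, 85, 88, 88] 2
```

The dish edges (227–306 px) are centred between the table's edges (213–320), matching the prediction for a level, seated dish. Now to view the dial.

```bash
python3 -m inch '[[1.7,1.5,0.5,0.14],[1.7,1.5,0.5,0.14],[1.7,1.5,0.5,0.14],[1.7,1.5,0,0.14],[1.5,1.5,0,0.14],[0,0,0,0],[0,0,0,0],[0,0,0,0]]'
python3 - <<'E'
from h import *
w=save('wrist','w8.png');s=observe();p=np.array(s['tool_pos']);c=calibration('wrist');print(p,s['tool_rot'],s['time_s'])
D=np.array([.5394,.1671]);g=cv2.cvtColor(w,7)
u,v=proj('wrist',[*D,.05],c)[0];print('skirt centre pred',u,v)
m=(g<75).astype('uint8');n,l,st,ce=cv2.connectedComponentsWithStats(m)
i=l[int(v),int(u)];print('comp',i,st[i],ce[i])
k=max(cv2.findContours((l==i).astype('uint8'),0,1)[0],key=cv2.contourArea);print(cv2.fitEllipse(k),cv2.minAreaRect(k))
a=np.linspace(0,2*np.pi,41);q=proj('wrist',np.c_[D[0]+.023*np.cos(a),D[1]+.023*np.sin(a),0*a+.05],c);print('pred skirt',q.min(0),q.max(0))
y=-.216;ex=np.array([np.cos(y),np.sin(y)]);ey=np.array([-np.sin(y),np.cos(y)])
print('pred bar top',proj('wrist',[[*(D+sx*.02*ex+sy*.007*ey),.082] for sx,sy in((-1,-1),(1,-1),(1,1),(-1,1))],c).round(0).tolist())
u,v=int(u),int(v)
for r in g[v-70:v+60:4,u-70:u+70:4]:print(' '.join('%3d'%x for x in r))
print(u-70,v-70)
E
```

```text
time_s: 19.9
tool_pos: [0.5388, 0.0787, 0.1228]
tool_rot: [-3.141, 0.0, 1.566]
wrist_force: [0.3, 0.1, 0.2]
grip_width: 1.003
gripper_force: 0.0
[0.53880233 0.0784284  0.12291749] [-3.14085059e+00  1.76747537e-04  1.56555844e+00] 19.95
skirt centre pred 256.2855456505329 73.32219868392384
comp 4 [ 211   26   90   95 6204] [256.29754997  74.23984526]
((255.8485870361328, 73.68968963623047), (88.9244384765625, 91.85978698730469), 4.713406562805176) ((255.5, 73.0), (94.0, 89.0), 90.0)
pred skirt [224.58317607  38.69407681] [288.00182756 106.15450205]
pred bar top [[223.0, 73.0], [285.0, 87.0], [290.0, 64.0], [227.0, 50.0]]
145 148 142 143 144 147 140 144 146 146 145 143 146 148 148 147 145 148 147 145 143 143 145 144 141 143 149 149 149 148 143 150 144 142 145
147 147 144 143 143 146 193 192 185 156 144 148 143 145 150 150 148 147 149 148 145 148 142 143 144 145 145 148 149 152 148 147 145 145 145
149 148 145 143 142 171  60  58 196 198 194 194 190 162 145 143 145 145 148 148 148 151 148 146 145 145 144 146 145 147 144 150 146 148 147
149 146 142 142 146 164  59  67 198 197 198 196 194 
[... 3453 characters left out ...]
49 177 187 191 192 189 191 186 196 194 192 146  38  35  36  36  34  33  42  40  31  30  86 196 189 186 180 183 168 126 147 145 148 151
146 161 181 189 187 190 191 189 186 187 188 191 192 196 175  97  41  47  47  35  45 113 107 103 189 188 184 187 189 159 105 143 149 143 145
148 162 191 185 183 188 188 188 192 189 192 188 193 190 192 190 186 187 190 187 134 135 137 133 187 184 187 188 188 155 145 141 143 148 149
144 166 191 188 183 185 190 191 193 187 188 189 188 188 188 189 192 188 189 188 189 188 188 185 186 189 186 190 184 147 141 144 146 143 149
144 168  53 189 183 186 189 190 192 190 186 188 187 190 191 193 195 189 187 185 187 187 188 186 185 182 184 185 170 129 145 145 145 145 149
186 3
```

The dial's disc is centred at (255.8,73.7) against a predicted (256.3,73.3), so the dial axis is at (0.5394, 0.1671). Moving above it and turning to yaw 2.926 so the fingers straddle the bar.

```bash
python3 -m inch '[[0,1.5,0,0.136],[0,1.5,0,0.136],[0,1.5,0,0.136],[0,1.5,0,0.136],[0,1.5,0,0.136],[0.1,1.3,0,0.136],[0,0,0,0.136],[0,0,0,0.136]]' 1
python3 -m inch '[[0,0,0,0.136],[0,0,0,0.136],[0,0,0,0],[0,0,-1,0],[0,0,-1,0],[0,0,0,0],[0,0,0,0],[0,0,0,0]]'
python3 -c "
from h import *
s=observe();print(s['joint_positions'])"
```

```text
time_s: 20.75
tool_pos: [0.5399, 0.1666, 0.1233]
tool_rot: [-3.142, -0.0, 2.66]
wrist_force: [0.1, 0.3, -0.1]
grip_width: 1.0
gripper_force: 0.0
time_s: 21.55
tool_pos: [0.5404, 0.1667, 0.1031]
tool_rot: [-3.142, 0.0, 2.926]
wrist_force: [0.0, -0.5, 0.2]
grip_width: 1.004
gripper_force: 0.0
[ 2.99242960e-01  4.27499068e-01  9.91835629e-03  1.15322026e+00
 -1.64236626e-05  5.14498368e-01]
```

```bash
python3 -m inch '[[-0.1,0.05,-2,0],[0,0,-2,0],[0,0,-2,0],[0,0,-1,0],[0,0,-0.5,0],[0,0,-0.4,0],[0,0,0,0],[0,0,0,0]]' 1 50
python3 -m inch '[[0,0,-0.3,0],[0,0,0,0],[0,0,0,0],[0,0,0,0],[0,0,0,0],[0,0,0,0],[0,0,0,0],[0,0,0,0]]' -1 50
```

```text
time_s: 22.35
tool_pos: [0.54, 0.1674, 0.0249]
tool_rot: [3.141, 0.001, 2.927]
wrist_force: [0.1, -0.0, -0.0]
grip_width: 0.996
gripper_force: 0.0
time_s: 23.15
tool_pos: [0.5394, 0.1671, 0.0213]
tool_rot: [-3.141, 0.0, 2.927]
wrist_force: [0.2, -0.4, 2.4]
grip_width: 0.156
gripper_force: 50.7
```

The bar is gripped (13.3 mm). First click, then a pause.

```bash
python3 -m inch '[[0,0,0,-0.07],[0,0,0,-0.07],[0,0,0,-0.07],[0,0,0,-0.07],[0,0,0,-0.07],[0,0,0,-0.069],[0,0,0,0],[0,0,0,0]]'
python3 -m inch '[[0,0,0,0],[0,0,0,0],[0,0,0,0],[0,0,0,0],[0,0,0,0],[0,0,0,0],[0,0,0,0],[0,0,0,0]]'
python3 -c "
from h import *
s=observe();print(s['moment'],s['tool_rot'])"
```

```text
time_s: 23.95
tool_pos: [0.5393, 0.1669, 0.0213]
tool_rot: [-3.141, 0.0, 2.509]
wrist_force: [-1.4, -2.4, 3.5]
grip_width: 0.156
gripper_force: 51.0
time_s: 24.75
tool_pos: [0.5393, 0.1669, 0.0213]
tool_rot: [-3.141, 0.0, 2.508]
wrist_force: [-2.1, -2.4, 5.3]
grip_width: 0.156
gripper_force: 51.2
[-0.58510681  0.39322781 -0.04880188] [-3.14122447e+00  3.89665856e-04  2.50808977e+00]
```

```bash
python3 -m inch '[[0,0,0,0],[0,0,0,-0.07],[0,0,0,-0.07],[0,0,0,-0.07],[0,0,0,-0.07],[0,0,0,-0.07],[0,0,0,-0.069],[0,0,0,0]]'
python3 -m inch '[[0,0,0,0],[0,0,0,0],[0,0,0,0],[0,0,0,0],[0,0,0,0],[0,0,0,0],[0,0,0,0],[0,0,0,0]]'
python3 -c "
from h import *
s=observe();print(s['moment'],s['tool_rot'])"
```

```text
time_s: 25.55
tool_pos: [0.5391, 0.1667, 0.0213]
tool_rot: [-3.141, 0.001, 2.088]
wrist_force: [-1.4, -2.9, 6.2]
grip_width: 0.153
gripper_force: 51.4
time_s: 26.35
tool_pos: [0.5391, 0.1667, 0.0213]
tool_rot: [-3.141, 0.001, 2.089]
wrist_force: [-1.5, -3.5, 5.5]
grip_width: 0.158
gripper_force: 51.4
[-0.65808286  0.46095408 -0.01299087] [-3.14098031e+00  5.63227322e-04  2.08898058e+00]
```

```bash
python3 -m inch '[[0,0,0,0],[0,0,0,0],[0,0,0,-0.07],[0,0,0,-0.07],[0,0,0,-0.07],[0,0,0,-0.07],[0,0,0,-0.07],[0,0,0,-0.069]]'
python3 -m inch '[[0,0,0,0],[0,0,0,0],[0,0,0,0],[0,0,0,0],[0,0,0,0],[0,0,0,0],[0,0,0,0],[0,0,0,0]]'
python3 - <<'E'
from h import *
s=observe();print(s['moment'],s['tool_rot'],s['gripper_force'])
# dish check + table rotation: pieces centroid and orange mark in the scene view
old=cv2.imread('pics/w7.png')
for n in('scene','side'):
  im=save(n,n+'_end.png');h=cv2.cvtColor(im,41);u,v=proj(n,[.5165,.0636,.054])[0].astype(int)
  m=((h[...,0]<18)&(h[...,1]>110)&(h[...,2]>80)).astype('uint8');m[:v-12]=0;m[v+12:]=0;m[:,:u-14]=0;m[:,u+14:]=0
  M=cv2.moments(m,True);print(n,(u,v),m.sum(),M['m10']/max(M['m00'],1),M['m01']/max(M['m00'],1))
# compare piece pattern orientation: wrist now vs w7 rectified top-down about the seat
def top(img,c):
  k=np.array([[.4765,.0236],[.5565,.0236],[.5565,.1036],[.4765,.1036]]);q=proj('wrist',np.c_[k,np.full(4,.052)],c).astype('f4')
  return q
q=top(None,calibration('wrist'));print('seat corners in wrist view',q.round(0).tolist())
E
```

```text
time_s: 27.15
tool_pos: [0.5389, 0.1666, 0.0213]
tool_rot: [-3.141, 0.001, 1.667]
wrist_force: [-2.2, -4.3, 4.8]
grip_width: 0.154
gripper_force: 51.4
time_s: 27.95
tool_pos: [0.5389, 0.1666, 0.0213]
tool_rot: [-3.141, 0.001, 1.67]
wrist_force: [-2.6, -3.0, 5.3]
grip_width: 0.156
gripper_force: 51.4
[-0.67301975  0.58686449  0.03140917] [-3.14084497e+00  8.89744207e-04  1.66995183e+00] 51.426687240600586
scene (np.int64(225), np.int64(198)) 44 227.0 200.27272727272728
side (np.int64(256), np.int64(216)) 19 255.3684210526316 215.57894736842104
seat corners in wrist view [[130.0, 455.0], [262.0, 464.0], [277.0, 357.0], [128.0, 344.0]]
```

The tool turned 1.257 rad with the bar flat between the pads at constant width. The residual moment is small and the dish is still on the seat in both views. Handing in.

```bash
python3 -c "
from bench import *
print(job_done())"
```

```text
the job is handed in; nothing more can be done
None
```

The red dish is seated flat on the turntable and released, and the dial was turned click by click to the third stop and is still held there. I judged the stop from the tool's 1.257 rad turn with the bar flat in the pads, not from seeing the dial at the orange mark, and handed the job in at about 28 s.

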